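Draw the hair pick out of the hooded vanity organiser

TASK

The long hair pick is lying in the white organiser with its teeth under the fixed clear cover, and it is longer than the opening. Take it by the handle, tilt it so that the handle comes up out of the opening first, and draw it out diagonally in a firm grip, without levering it against the cover (a light brush is all right), leaving the other things on the counter where they stand. Finish still holding it motionless in the gripper, the whole pick at least 10 cm above the organiser's top, touching nothing else and sloping by less than 45 degrees from level: do not put it down.

Things in the scene. Friction and masses are not known exactly. Their poses are not given: they have to be found in the camera images.
- organiser: White box fixed to the counter, outside 257 (x) x 162 (y) x 70 mm high, walls and floor 6 mm thick. A fixed clear cover closes the top over the inner 100 mm at the -x end (nearer the robot); the rest of the top is an open rectangle 145 (x -22.5 to +122.5) x 150 mm. Origin: centre of underside, z up. Yaw varies 30 degrees either way.
- opening (a point): Centre of the organiser's opening, level with its top (70 mm above the counter), 50 mm along the organiser's +x from its origin.
- pick: Loose rigid black hair pick, 220 mm long, 35 to 70 g, flat on the organiser's inner floor, teeth under the cover. Origin: centre of underside, mid-length; x points from teeth to handle, z up. Handle: bar 18 mm wide (y), 16 mm high, x -10 to +110 mm. Comb head: 52 mm wide, 7 to 8 mm high, x -110 to -10 mm. Centre of mass near x = 5 mm.
- teeth_end (a point): End of the pick's teeth, on its centre line, 110 mm along its -x, 3.5 mm above the underside.
- handle_end (a point): End of the pick's handle, on its centre line, 110 mm along its +x, 8 mm above the underside.
- jar: Bystander: tall glass apothecary jar with a brass twist cap, 82 mm diameter, 197 mm high. Origin: centre of its underside.
- curler: Bystander: aluminium eyelash curler lying flat, about 124 x 68 x 8 mm. Origin: on the counter beneath its middle.
- lotion: Bystander: small lotion bottle with a brass cap, 54 mm diameter, 130 mm high. Origin: centre of its underside.
- cover: The organiser's fixed clear cover, 100 (x) x 150 (y) x 4 mm, 66 to 70 mm above the counter, with a 6 mm brass strip along its free (+x) edge. Origin: 68 mm above the counter, 75.5 mm along the organiser's -x from its origin (47 mm from the box's end wall, 53 mm from the free edge); axes as the organiser's.
There are look-alikes about, which are no part of the job. What is meant by the pick is not green or purple, and is the smaller of those in its own colour.

How it is judged (in metres and radians):
On the way:
1. the held pick is tilted, its handle end out above the opening while the teeth are still inside beneath the cover's level (z of handle_end in the frame of organiser above 0.08 m and z of teeth_end in the frame of organiser below 0.066 m and x of teeth_end in the frame of organiser between -0.13 and 0.13 m and y of teeth_end in the frame of organiser between -0.075 and 0.075 m and contact force between the fingers and pick above 1 N), for 0.1 s.
At the end, for the whole second after the job is handed in: The pick is held in the fingers, both its ends more than 80 mm above the organiser's top (150 mm above the counter), its length sloping by less than about 47 degrees from level, still (under 0.03 m/s and 0.2 rad/s) and touching neither the organiser nor the bystanders (height (world z) of each of teeth_end, handle_end above 0.15 m and contact force between the fingers and pick above 1 N and contact force between pick and organiser below 0.1 N and contact force between pick and jar below 0.1 N and contact force between pick and lotion below 0.1 N and linear speed of pick below 0.03 m/s and angular speed of pick below 0.2 rad/s and angle between pick's own x axis and vertical between 0.75 and 2.39 rad); the arm keeps its last pose, push and grip.
It fails at once if the pick is levered against the cover (over 8 N) (contact force between pick and cover above 8 N).
It fails at once if the jar, eyelash curler or lotion bottle is moved by more than 20 mm (distance of any of jar, curler, lotion from where it was at the start of the episode above 0.02 m).
It also fails if it takes over 40 s, if anything falls off the work surface, if the arm or the gripper's body presses on something with over 40 N, if the wrist force passes 120 N, or if a joint passes its speed limit or range.

ROBOT

A 6-joint arm with a two-finger parallel gripper is mounted at the origin on the work surface. World frame = base frame: x ahead of the robot, y to its left, z up, the work surface at z = 0. Lengths are in mm, angles in degrees, forces in N, time in s.
With the tool pointing down it reaches from about 350 to 775 mm from the base axis. Payload 5.5 kg.
Tool frame: the origin (TCP) lies midway between the tips of the shut fingers; the grasp point (between the pads) lies 19 mm behind it (robot.tcp_to_grasp is the distance from the TCP to the grasp point, in mm); z points along the fingers, y is the line along which they close (so a half turn about z gives the same grasp; the last joint's range is limited). The gripper opens to 85 mm and grips with 20 to 120 N. Pads are 22 mm wide; open, the fingers measure 114 mm over their backs; the gripper's body (76 mm by 85 mm) begins 54 mm behind the grasp point. The pads swing forward as they close: fully open they stand 13 mm farther back than shut.
Start: joints at [58.407, 17.945, 2.641, 74.691, 0, 82.002], TCP at [230.178, 526.963, 231.323] pointing down, gripper open.
Joint ranges: [-158.12, 158.12], [-49.38, 96.58], [-58.88, 72.47], [-126.05, 133.96], [-84.25, 85.87], [-180, 180]. Speed limits (degrees/s): [147.25, 147.25, 180, 180, 180, 180].

INTERFACE

Orientations are given as a 3x3 rotation matrix whose columns are the frame's x, y, z axes.
In Python, from bench import robot gives the robot as it stands. Calls block until the motion is done:
- robot.move_to(position, orientation): joint-space move of the TCP to a pose.
- robot.move_linear(position, attitude=None, max_speed=150, max_force=None): straight line of the TCP; attitude=None keeps the orientation; max_speed is the mean speed in mm/s. With max_force (N) it stops when the force on the tool has changed by that much, and returns True; else False.
- robot.set_joints(angles): joint-space move.
- robot.gripper_to(opening, effort=None): opening from 0.0 (shut) to 1.0 (fully open); effort is the grip in N (None keeps the last); returns when the fingers have stopped.
- robot.wait(seconds).
- robot.inverse_kinematics(position, orientation): joint angles nearest the present ones, or None.
- robot.snapshot(name): name is "side" or "top"; returns a dict with "color" (384x512x3 uint8, blue, green, red), "intrinsics" (3x3 intrinsics, pixels), "k1" (the pictures are not rectified: a ray, as slopes to the right and down, at radius r is drawn at 1 + k1 r^2 times it, then the intrinsics apply), "position" and "orientation" of the camera in the world. Camera axes: x right, y down, z forward; pixel columns grow to the right and rows downward; lengths in mm; the calibration is good to about 2 mm. A picture is of the moment at which its call begins. There is no depth.
A pose or a line that the arm cannot do raises robot.Unreachable and nothing moves.
- robot.sign_off(): hands the job in; it is judged then, once.
Readings, each from a call of its own:
- robot.get_t(): time.
- robot.get_joint_positions(): joint angles.
- robot.get_joint_vel(): joint speeds.
- robot.get_joint_efforts(): joint torques, N m.
- robot.get_ee_pos(): TCP position.
- robot.get_tcp_rot(): TCP orientation.
- robot.get_contact_force(): force on the tool from outside, world axes, zero at the start.
- robot.get_moment(): the same for the moment, N m.
- robot.get_gripper_width(): opening from 0.0 (shut) to 1.0 (fully open).
- robot.get_grasp_force(): force on a finger pad.
Only numpy, scipy, OpenCV 4.12 (cv2) and the standard library are available. Lean on these libraries where they do the work, as an engineer would, in place of code of your own. Each camera call takes 0.05 s, during which the arm holds its last target. There are 200 camera calls.

## Working session

There is one attempt and no reset: what is moved stays moved. The work goes in short steps, each a Python script; the robot and the scene stay as the last script left them, time stands still between calls to the robot, and variables do not carry over. Pictures are saved under pics/ and viewed, at most 10 in all, crops included, and the job is handed in when it is done.

```bash
ls; mkdir -p pics
python3 - <<'E'
from bench import robot
import cv2,pickle
for n in("top","side"):
    s=robot.snapshot(n); pickle.dump(s,open(n+".pkl","wb")); cv2.imwrite(f"pics/{n}0.png",s["color"])
    print(n,s["intrinsics"],s["k1"],s["position"],s["orientation"])
E
```

```text
pics
top [[468.75734482   0.         251.50788408]
 [  0.         468.75734482 190.15798117]
 [  0.           0.           1.        ]] 0.061978995629049696 [ 214.01889353 -104.58810776 1703.10078415] [[-0.00861497 -0.98466276  0.17425565]
 [-0.99995825  0.00901429  0.00150022]
 [-0.003048   -0.17423545 -0.9846993 ]]
side [[462.92164215   0.         252.7537233 ]
 [  0.         462.92164215 191.38335816]
 [  0.           0.           1.        ]] -0.19201585894791154 [1059.57658355 -848.46843415  987.05297897] [[ 0.79591737  0.42516558 -0.43098697]
 [ 0.60539848 -0.55558354  0.56992947]
 [ 0.00286513 -0.71453563 -0.69959319]]
```

View pics/top0.png

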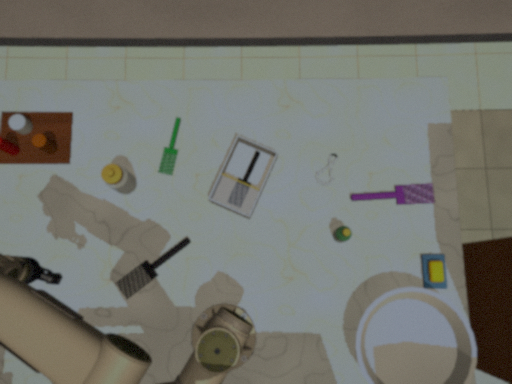

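View pics/side0.png

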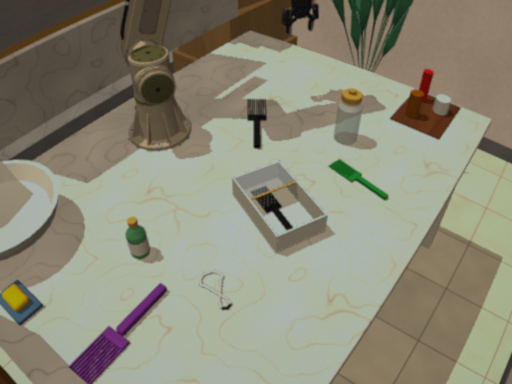

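The top view shows the organiser at about (243,177) and the side view at about (278,205). These could be taken for the pick:
- the black pick in the organiser, top (245,178)
- the larger black pick on the counter, top (153,268)
- the green pick, top (170,147)
- the purple pick, top (395,195)

I choose the smaller black one, in the organiser. Bystanders in the top view: jar (115,175), lotion (342,233), curler (327,168). Next I check with a close crop.

```bash
cat > h.py <<'E'
import numpy as np,cv2,pickle
def load(n): return pickle.load(open(n+".pkl","rb"))
def ray(s,uv):
    K=s["intrinsics"];d=(np.array(uv,float)-K[:2,2])/K[0,0]
    x=d.copy()
    for _ in range(30): x=d/(1+s["k1"]*(x@x))
    return s["orientation"]@np.array([x[0],x[1],1])
def onplane(s,uv,z):
    r=ray(s,uv);p=np.array(s["position"]);return p+r*(z-p[2])/r[2]
def tri(sa,ua,sb,ub):
    a,b=ray(sa,ua),ray(sb,ub);A,B=np.array(sa["position"]),np.array(sb["position"])
    t=np.linalg.lstsq(np.c_[a,-b],B-A,rcond=None)[0]
    P,Q=A+a*t[0],B+b*t[1];return (P+Q)/2,np.linalg.norm(P-Q)
E
python3 - <<'E'
from h import *
a=load("top")["color"][125:225,195:290];b=load("side")["color"][155:255,225:335]
f=lambda i:cv2.resize(i,(390,int(390*i.shape[0]/i.shape[1])),interpolation=cv2.INTER_CUBIC)
a,b=f(a),f(b);h=max(len(a),len(b))
p=lambda i:cv2.copyMakeBorder(i,0,h-len(i),0,0,cv2.BORDER_CONSTANT)
cv2.imwrite("pics/crop0.png",np.hstack([p(a),p(b)]))
E
```

```text
(no output)
```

View pics/crop0.png

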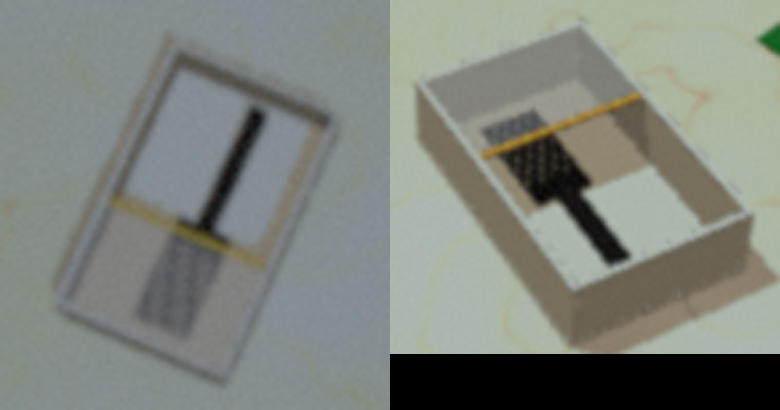

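The crop confirms it: a smaller black pick with its teeth under the clear cover and its handle in the opening, top about (245,178). The handle ends at top (257,151), and the brass strip runs from (222,173) to (259,189). Now I measure.

Run:
```python
from h import *
T,S=load("top"),load("side")
t=lambda x,y:(195+x/4.105-.5+.12,125+y/4.105-.38)
s=lambda x,y:(225+x/3.545-.36,155+y/3.545-.36)
C={"cover -y":((225,382),(27,83)),"cover +y":((58,305),(192,25)),"open +y":((168,42),(362,213)),"open -y":((340,118),(187,290))}
for k,(a,b) in C.items():
    p,e=tri(T,t(*a),S,s(*b)); print(k,p.round(1),round(e,1),onplane(T,t(*a),70).round(1)[:2],onplane(S,s(*b),70).round(1)[:2])
for n,I,(x0,y0,x1,y1) in(("top",T,(205,130,282,222)),("side",S,(232,160,330,250))):
    im=I["color"][y0:y1,x0:x1]; h=cv2.cvtColor(im,cv2.COLOR_BGR2HSV)
    for lab,m in(("brass",cv2.inRange(h,(12,90,90),(32,255,255))),("black",cv2.inRange(im,(0,0,0),(55,55,55)))):
        N,L,st,_=cv2.connectedComponentsWithStats(m)
        for i in range(1,N):
            if st[i,4]<15: continue
            pts=np.argwhere(L==i)[:,::-1].astype(np.float32)+[x0,y0]
            r=cv2.minAreaRect(pts.astype(np.float32)); print(n,lab,st[i,4],np.round(r[0],1),np.round(r[1],1),round(r[2],1),cv2.boxPoints(r).round(1).tolist())
        if lab=="black":
            for row in range(y0,y1):
                xs=np.flatnonzero(m[row-y0]); 
                if len(xs): print(row,xs.min()+x0,xs.max()+x0,end="; ")
            print()
for k,a,b in(("jar cap",(113,174),(351,97)),("lotion cap",(345,231),(133,222))):
    print(k,tri(T,a,S,b))
```

```text
cover -y [408.  -91.8  65.1] 6.1 [405.2 -94. ] [413.4 -93.5]
cover +y [475.5  50.9  66.2] 4.9 [473.   48.9] [479.4  49.2]
open +y [707.2 -46.5  65.1] 1.6 [706.3 -46.2] [708.5 -51.5]
open -y [ 640.6 -194.    64.2] 7.8 [ 636.1 -196.2] [ 645.8 -195.1]
top brass 27 [243.4 182.7] [13.9  1.8] 26.6 [[236.8000030517578, 180.39999389648438], [237.60000610351562, 178.8000030517578], [250.0, 185.0], [249.1999969482422, 186.60000610351562]]
top black 96 [250.5 166.5] [ 3.6 31.8] 24.0 [[242.39999389648438, 180.3000030517578], [255.3000030517578, 151.3000030517578], [258.6000061035156, 152.6999969482422], [245.6999969482422, 181.6999969482422]]
152 256 257; 153 256 258; 154 255 258; 155 255 257; 156 255 257; 157 254 256; 158 254 256; 159 253 255; 160 252 255; 161 252 254; 162 252 254; 163 251 253; 164 251 253; 165 250 253; 166 250 252; 167 249 252; 168 249 251; 169 248 251; 170 248 250; 171 248 250; 172 247 249; 173 247 249; 174 246 248; 175 246 248; 176 245 247; 177 245 247; 178 244 246; 179 243 246; 180 243 246; 181 244 246; 
side brass 123 [272.8 190.1] [ 2.7 47.2] 69.3 [[250.3000030517578, 197
[... 218 characters left out ...]
95.0, 223.8000030517578], [283.3999938964844, 233.0]]
194 268 271; 195 265 272; 196 263 272; 197 260 273; 198 258 274; 199 257 275; 200 258 276; 201 259 276; 202 259 277; 203 261 278; 204 261 279; 205 262 280; 206 262 280; 207 264 280; 208 264 278; 209 265 278; 210 265 278; 211 266 278; 212 274 279; 213 275 280; 214 276 281; 215 276 282; 216 277 282; 217 278 283; 218 279 284; 219 279 285; 220 280 286; 221 281 286; 222 282 287; 223 282 288; 224 283 289; 225 284 290; 226 285 291; 227 285 291; 228 286 289; 
jar cap (array([544.73666112, 358.27507214, 171.69895639]), np.float64(2.333290143519432))
lotion cap (array([ 351.64136715, -415.55872317,  120.48518009]), np.float64(0.014947066479628502))
```

Run:
```python
from h import *
T,S=load("top"),load("side")
rows="152 256 257; 153 256 258; 154 255 258; 155 255 257; 156 255 257; 157 254 256; 158 254 256; 159 253 255; 160 252 255; 161 252 254; 162 252 254; 163 251 253; 164 251 253; 165 250 253; 166 250 252; 167 249 252; 168 249 251; 169 248 251; 170 248 250; 171 248 250; 172 247 249; 173 247 249; 174 246 248; 175 246 248; 176 245 247; 177 245 247"
R=np.array([list(map(int,r.split())) for r in rows.split(";")])
q=np.polyfit(R[:,0],(R[:,1]+R[:,2])/2,1); P=lambda v:(np.polyval(q,v),v)
rows="213 275 280; 214 276 281; 215 276 282; 216 277 282; 217 278 283; 218 279 284; 219 279 285; 220 280 286; 221 281 286; 222 282 287; 223 282 288; 224 283 289; 225 284 290"
Q=np.array([list(map(int,r.split())) for r in rows.split(";")])
qs=np.polyfit(Q[:,0],(Q[:,1]+Q[:,2])/2,1); Ps=lambda v:(np.polyval(qs,v),v)
for z in(14,22,30):
    a,b=onplane(T,P(151.5),z),onplane(T,P(178),z)
    c,d=onplane(S,Ps(226.5),z),onplane(S,Ps(213),z)
    ang=lambda a,b:np.degrees(np.arctan2(a[1]-b[1],a[0]-b[0]))
    print(z,a.round(1),b.round(1),round(ang(a,b),1),"side",c.round(1),d.round(1),round(ang(c,d),1))
print("tri end",tri(T,P(151.5),S,Ps(226.5)))
# brass strip centre
print("brass",tri(T,(240.5,181.2),S,(272.8,190.1)),onplane(T,(240.5,181.2),70),onplane(S,(272.8,190.1),70))
```

```text
14 [ 658.4 -125.7   14. ] [558.5 -80.2  14. ] -24.5 side [ 623.1 -107.7   14. ] [570.2 -83.2  14. ] -24.8
22 [ 656.3 -125.6   22. ] [556.9 -80.3  22. ] -24.5 side [ 626.7 -113.8   22. ] [574.2 -89.5  22. ] -24.8
30 [ 654.2 -125.5   30. ] [555.3 -80.4  30. ] -24.5 side [ 630.3 -119.9   30. ] [578.2 -95.8  30. ] -24.8
tri end (array([ 643.69307437, -129.71375114,   50.11070869]), np.float64(13.585144925046386))
brass (array([536.1744985 , -62.88975724,  69.74828251]), np.float64(1.201821635291339)) [535.66998718 -63.30074119  70.        ] [536.69927562 -62.62096542  70.        ]
```

```bash
cat > plan.py <<'E'
import numpy as np
from bench import robot
from scipy.spatial.transform import Rotation as Ro
psi=np.radians(-24.6); u=np.array([np.cos(psi),np.sin(psi),0]); n=np.array([-u[1],u[0],0]); Z=np.array([0,0,1.])
C0=np.array([556.1,-80.3,6.]); G=65.; ZT=9.
teeth=C0-110*u
flip=-1
def pose(tilt,shift=np.zeros(3)):
    """TCP pose when the pick is tilted about its teeth end (underside) and shifted."""
    R=Ro.from_rotvec(-np.radians(tilt)*n).as_matrix()
    p=teeth+shift+R@(C0+G*u+(ZT-6)*Z-teeth)
    y=flip*n; z=R@(-Z)
    return p,np.c_[np.cross(y,z),y,z]
axis=lambda t:np.cos(np.radians(t))*u+np.sin(np.radians(t))*Z
TILT=22.
way=[pose(0,4*Z)]+[pose(a,4*Z) for a in (5.5,11,16.5,22)]
draw=pose(TILT,4*Z+105*axis(TILT))
lift=pose(TILT,4*Z+105*axis(TILT)+150*Z)
E
python3 - <<'E'
import plan; from plan import *
for f in(1,-1):
    plan.flip=f
    for l,(p,R) in (("above",pose(0,190*Z)),("high",pose(0,300*Z)),("grasp",pose(0)),("tilt",pose(22,4*Z)),("draw",pose(TILT,4*Z+105*axis(TILT))),("lift",pose(TILT,4*Z+105*axis(TILT)+150*Z)),("lift-back",pose(TILT,4*Z+45*axis(TILT)+170*Z))):
        q=robot.inverse_kinematics(p,R); print(f,l,p.round(),None if q is None else np.round(q,1))
print(robot.get_t())
E
```

```text
1 above [ 615. -107.  199.] [-17.3  24.1   7.   73.    0.    7.3]
1 high [ 615. -107.  309.] [-17.3  23.7  21.7  88.1   0.    7.3]
1 grasp [ 615. -107.    9.] [-17.3  31.7  -9.   49.3   0.    7.3]
1 tilt [ 603. -102.   78.] [-15.4  13.  -32.2  23.1  -3.4   8.5]
1 draw [ 691. -142.  118.] [-16.9  19.7 -16.2  32.3  -2.9   7.1]
1 lift [ 691. -142.  268.] [-16.9  14.5  -1.4  52.3  -2.9   7.1]
1 lift-back [ 641. -119.  265.] [-16.1   8.7  -9.1  50.5  -3.2   7.9]
-1 above [ 615. -107.  199.] [ -17.3   24.1    7.    73.     0.  -172.7]
-1 high [ 615. -107.  309.] [ -17.3   23.7   21.7   88.1    0.  -172.7]
-1 grasp [ 615. -107.    9.] [ -17.3   31.7   -9.    49.3    0.  -172.7]
-1 tilt [ 603. -102.   78.] [ -15.4   13.   -32.2   23.1   -3.4 -171.5]
-1 draw [ 691. -142.  118.] [ -16.9   19.7  -16.2   32.3   -2.9 -172.9]
-1 lift [ 691. -142.  268.] [ -16.9   14.5   -1.4   52.3   -2.9 -172.9]
-1 lift-back [ 641. -119.  265.] [ -16.1    8.7   -9.1   50.5   -3.2 -172.1]
0.1
```

```bash
sed -i 's/^flip=-1/flip=1/' plan.py
python3 - <<'E'
from plan import *; import cv2
p=robot.get_ee_pos(); robot.move_linear([p[0],p[1],330],max_speed=200)
robot.move_to(*pose(0,320*Z)); robot.gripper_to(0.5,80)
robot.move_linear(pose(0,60*Z)[0],max_speed=200)
s=robot.snapshot("side"); c=cv2.resize(s["color"][120:270,200:360],(640,600),interpolation=cv2.INTER_CUBIC); cv2.imwrite("pics/s1.png",c)
print(robot.get_t(),robot.get_ee_pos(),robot.get_gripper_width(),robot.get_contact_force())
E
```

```text
5.3583 [ 616.12835931 -107.6527464    70.35609175] 0.5006552451466662 [-0.34283289 -0.17623797  0.25263603]
```

View pics/s1.png

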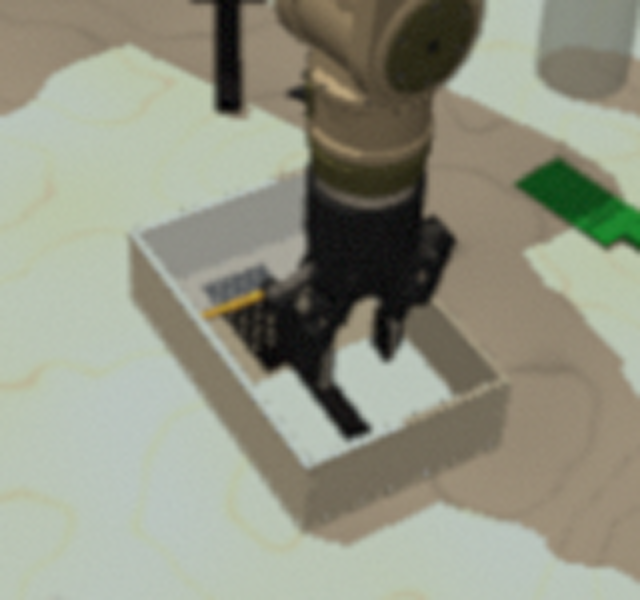

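The side view shows the gripper upright over the opening, with its tips at crop (325,380) and (388,355). They straddle the handle line, which ends at crop (355,432). Now I descend and close.

Run:
```python
from plan import *; import cv2
print("hit",robot.move_linear(pose(0)[0],max_speed=60,max_force=8),robot.get_ee_pos(),robot.get_contact_force())
robot.gripper_to(0.0,80)
print(robot.get_t(),robot.get_ee_pos(),robot.get_gripper_width(),robot.get_grasp_force(),robot.get_contact_force())
s=robot.snapshot("side"); c=cv2.resize(s["color"][120:270,200:360],(640,600),interpolation=cv2.INTER_CUBIC); cv2.imwrite("pics/s2.png",c)
```

```text
hit False [ 615.61559121 -107.50044765    9.47476808] [-0.20868944  0.16271416  0.2407243 ]
6.8583 [ 615.84474264 -107.49380337    9.85058576] 0.18265582308863793 80.75024127960205 [-0.15338266  0.68700694  4.53656444]
```

View pics/s2.png

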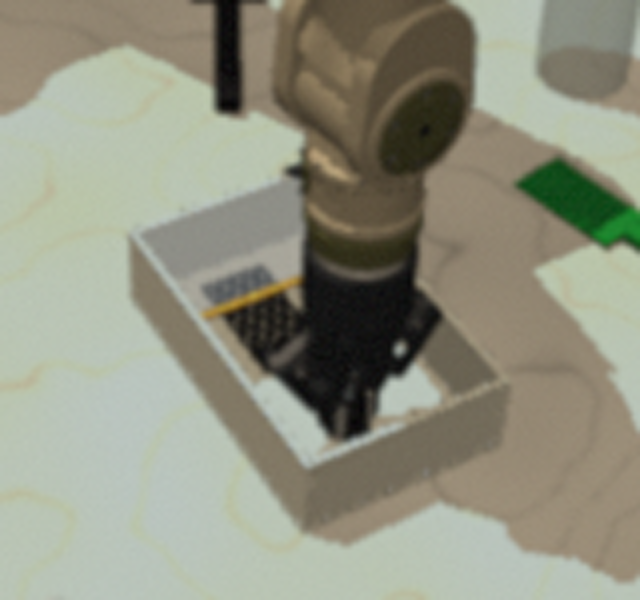

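The grip holds (opening 0.18, 81 N) with the pick still in place, its teeth at crop (235,290). I lift 4 mm and tilt in guarded steps.

Run:
```python
from plan import *; import cv2
for i,(p,R) in enumerate(way):
    h=robot.move_linear(p,R,max_speed=40,max_force=7)
    print(i,h,np.round(robot.get_ee_pos(),1),np.round(robot.get_contact_force(),2),np.round(robot.get_moment(),2),round(robot.get_gripper_width(),3),robot.get_t())
    if h: break
s=robot.snapshot("side"); c=cv2.resize(s["color"][120:270,200:360],(640,600),interpolation=cv2.INTER_CUBIC); cv2.imwrite("pics/s3.png",c)
```

```text
0 False [ 615.1 -107.4   12.9] [-0.74 -0.26 -0.67] [-0.04 -0.04 -0.06] 0.184 7.1583
1 False [ 614.  -106.8   29.8] [-0.2  -0.42 -0.46] [-0.02  0.05  0.04] 0.181 7.725
2 False [ 611.8 -105.9   46.3] [-0.45  0.54 -0.59] [ 0.12  0.13 -0.01] 0.187 8.2917
3 False [ 608.  -104.1   62.6] [ 0.42  0.1  -0.09] [ 0.14  0.2  -0.04] 0.184 8.8583
4 False [ 602.8 -101.7   78.4] [-0.15 -0.14 -0.64] [0.12 0.3  0.02] 0.182 9.425
```

View pics/s3.png

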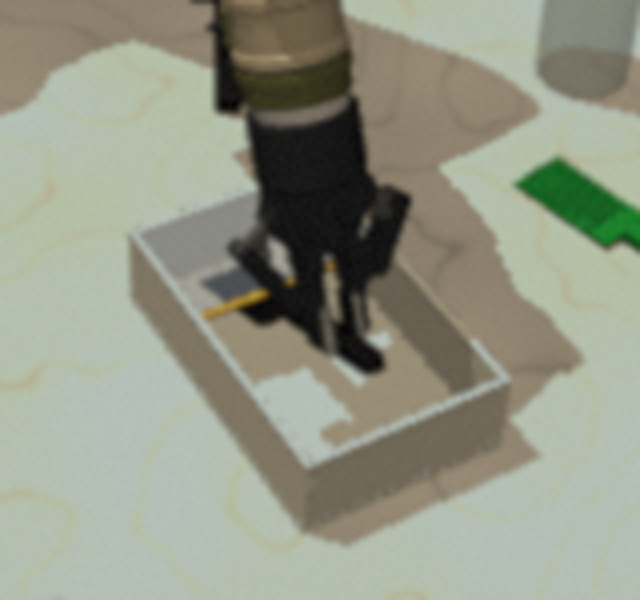

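The handle is raised (end at crop (378,365)), the teeth are under the cover at (230,285), and no contact forces show. Now I wait briefly in the tilt, draw out along the axis, then lift.

Run:
```python
from plan import *; import cv2
robot.wait(0.3)
R=draw[1]
for l,sh in (("d35",35*axis(TILT)),("d70",70*axis(TILT)),("d105",105*axis(TILT)),("d115",115*axis(TILT)),("l60",115*axis(TILT)+60*Z),("l160",115*axis(TILT)+160*Z)):
    h=robot.move_linear(pose(TILT,4*Z+sh)[0],R,max_speed=60,max_force=6)
    print(l,h,np.round(robot.get_ee_pos(),1),np.round(robot.get_contact_force(),2),round(robot.get_gripper_width(),3),robot.get_t())
    if h: break
robot.wait(1)
s=robot.snapshot("side"); cv2.imwrite("pics/s4.png",s["color"])
print(robot.get_grasp_force(),robot.get_t())
import pickle; pickle.dump(s,open("s4.pkl","wb")); s=robot.snapshot("top"); pickle.dump(s,open("t4.pkl","wb")); cv2.imwrite("pics/t4.png",s["color"])
```

```text
d35 False [ 631.8 -115.    91.1] [-0.72 -0.58 -0.57] 0.185 10.5083
d70 False [ 661.3 -128.5  104.2] [ 0.1   0.18 -0.3 ] 0.184 11.2417
d105 False [ 690.7 -142.   117.2] [ 0.17  0.4  -0.91] 0.183 11.975
d115 False [ 699.8 -146.1  121.7] [ 0.19 -0.2  -0.49] 0.185 12.2917
l60 False [ 699.1 -145.8  180.7] [-0.38 -0.82 -1.2 ] 0.181 13.4417
l160 False [ 699.3 -145.9  280.9] [ 0.3  -0.44 -1.32] 0.186 15.2583
80.08132696151733 16.3083
```

View pics/s4.png

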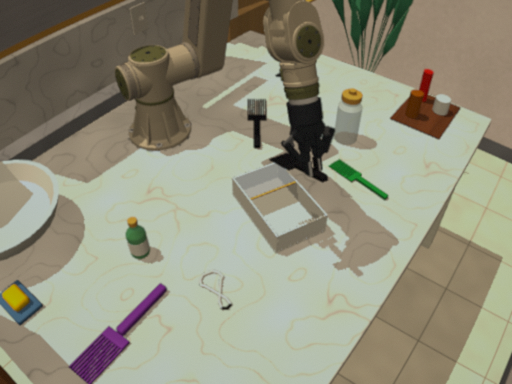

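The pick is out and held above the organiser, with the handle end at (324,178) and the teeth near (278,161). I compare this with the expected projection to check for slip.

Run:
```python
from plan import *; from h import *
S=load("s4")
R=Ro.from_rotvec(-np.radians(TILT)*n).as_matrix(); base=teeth+4*Z+115*axis(TILT)+160*Z
for l,v in(("teeth",3.5*Z),("hend",220*u+8*Z),("headL",26*n+3*Z),("headR",-26*n+3*Z)):
    w=base+R@v; c=np.array(S["orientation"]).T@(w-S["position"]); x=c[:2]/c[2]; x=x*(1+S["k1"]*x@x)
    print(l,w.round(),(S["intrinsics"][0,0]*x+S["intrinsics"][:2,2]).round(1))
cv2.imwrite("pics/s5.png",cv2.resize(S["color"][110:220,240:360],(654,600),interpolation=cv2.INTER_CUBIC))
```

```text
teeth [552. -78. 216.] [275.9 155.5]
hend [ 736. -163.  303.] [323.8 177.7]
headL [563. -55. 216.] [284.5 152.7]
headR [ 541. -102.  216.] [267.2 158.7]
```

View pics/s5.png

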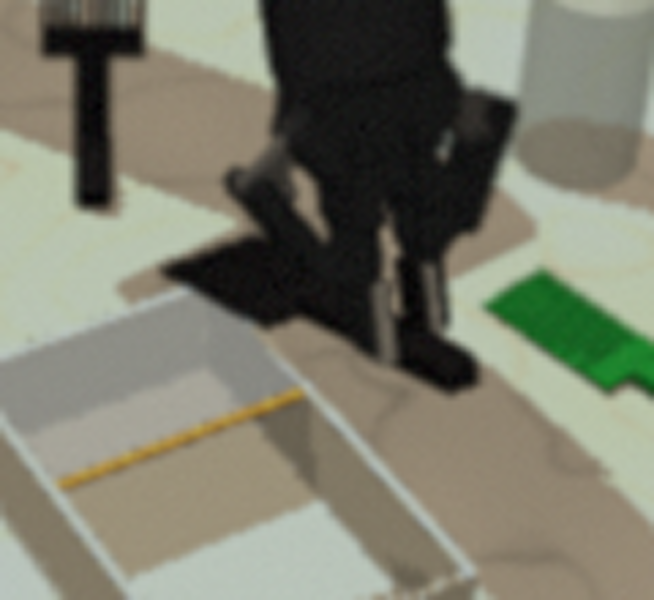

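The teeth edge at crop (165,270) to (255,237) lies within 3 px of the prediction, so nothing slipped: teeth at about 215 mm, handle end at about 303 mm, slope about 22°.

```bash
python3 -c "
from bench import robot
print(robot.sign_off())"
```

```text
the job is handed in; nothing more can be done
None
```

The job is handed in, verdict not shown: the pick came out handle first with no sign of pressing on the cover, and was last seen held at about a 22° slope with its teeth end about 145 mm above the organiser's top.

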